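# Clip the bearing remover into its spring holder

### The arm

A 7-joint arm with a two-finger parallel gripper is mounted at the origin on the work surface. World frame = base frame: x ahead of the robot, y to its left, z up, the work surface at z = 0. Lengths are in m, angles in rad, forces in N, time in s.
With the tool pointing down it reaches from about 0.4 to 0.85 m from the base axis. Payload 10.4 kg.
Tool frame: the origin (TCP) lies on the centre line of the jaws, within the pads' length; the fingertips stand bot.tips_ahead ahead of it and the grasp point (between the pads) lies 6 mm ahead of it (bot.tips_ahead is the distance from the TCP to the fingertips, in m); z points along the fingers, y is the direction in which the jaws open and shut (so a half turn about z gives the same grasp; the last joint's range is limited). The gripper opens to 85 mm and grips with 20 to 120 N. Pads are 22 mm wide; open, the fingers measure 114 mm over their backs; the gripper's body (76 mm by 85 mm) begins 54 mm behind the grasp point. The pads swing forward as they close: fully open they stand 13 mm farther back than shut.
Start: joints at [1.237, 0.332, -0.065, 1.46, 0.022, 1.35, -0.088], TCP at [0.191, -0.595, 0.256] pointing down, gripper open.
Joint ranges: [-2.6, 2.6], [-0.5, 2.12], [-1.47, 1.34], [0.16, 2.42], [-1.27, 4.41], [0.06, 2.06], [-2.6, 2.6]. Speed limits (rad/s): [2.22, 2.22, 2.79, 2.79, 3.14, 3.14, 3.14].

### API

Orientations are given as [roll, pitch, yaw] about the fixed x, y, z axes, in that order (R = Rz(yaw) Ry(pitch) Rx(roll)).
In Python, from station import bot gives the robot as it stands.
- The arm moves only by the tool drive_tool, never from a script. Its argument "rows" is a list of rows, each a list of 4 numbers: the shift along the tool's x, y, z in m, then the turn about the tool's z in rad. In form: [[dx, dy, dz, turn], ...]. A call has 1 to 10 rows; each row is the pose to reach, as a shift and turn from the pose commanded when the call began, along the tool's axes at that moment; what a row does not reach only later rows make up. A row lasts 1/10 s, in which the tool goes at most 50 mm and 8.59 degrees, less where a joint would pass 70% of its speed; a pose out of reach is approached as far as the arm can. A call with a gripper value outside its range is refused whole. "hand" is the closure, from 0 (fully open) to 1 (shut), set as the call begins (left out, the last holds). The fingers move at their own pace and stop on an object; "grip_force" is the grip in N (left out, the last holds). Time passes only in rows, so rows that repeat a pose let the fingers close. It gives the time, the measured TCP pose, the force and the opening at its end, in the units of the state.
- bot.get_obs(): the state, without advancing time (a new reading comes with each control period).
- bot.read_camera(name): name is "scene" or "top" or "wrist"; returns the picture (420x560x3 uint8, blue, green, red); there is no depth.
- bot.camera_model(name): a dict with "mtx" (3x3 intrinsics, pixels), "dist_coeffs" ([k1, k2, p1, p2, k3] as OpenCV has them; the pictures are not rectified), "R" (3x3) and "t" (3): a world point X has camera coordinates R X + t; the wrist camera has in their place "hand_eye" (4x4, takes a point from camera to tool coordinates, whose origin is the TCP and whose axes are the flange's). Camera axes: x right, y down, z forward; pixel columns grow to the right and rows downward; lengths in m; the calibration is good to about 2 mm. A picture is of the moment at which its call begins: read the wrist's pose just before it. camera_model takes no time and is no camera call.
- bot.close_job(): hands the job in, once; it reports no verdict.
Trained networks look in the newest picture that a camera, given by its name, has taken for a name from the list of things; names that differ only in an ending like _2 or _b are one class to them, and where a whole thing is asked for, a point or a joint stands for the part that bears it (a point fixed in the world has none). Each returns a list of dicts, best first, with "p" (0 to 1); they miss things now and then, are a little off and sometimes report something else, mostly with a low value. They report only what shows in the picture. A call takes as long as a camera call.
- bot.recognise(camera, name): "centre" ([column, row] in pixels, amid what is visible of it).
- bot.spot_point(camera, name): "centre" ([column, row] in pixels: a listed point, or the origin of a listed thing).
The state is a dict: "time_s": time; "joints": joint angles; "dq": joint speeds; "joint_efforts": joint torques, N m; "ee_pos": TCP position; "tcp_rot": TCP orientation; "contact_force": force on the tool from outside, world axes, zero at the start; "moment": the same for the moment, N m; "width": finger opening in m.
Only numpy, scipy, OpenCV 4.12 (cv2) and the standard library are available. Lean on these libraries where they do the work, as an engineer would, in place of code of your own. Each camera call takes 0.05 s, during which the arm holds its last target.

### The job

Take the bearing remover out of its stand and lay it down flat on the bare table, letting go of it. Then take it again and press it down into the spring jaws of the clip holder until it has snapped fully home in both clips, with its thin nose at the end that has the guard plate. Let go of it and leave the other things where they stand.

Things in the scene. Friction and masses are not known exactly. Their poses are not given: they have to be found in the camera images.
- remover: Stainless bearing remover, 130 mm long, 0.11 to 0.21 kg. Origin at its nose tip, z from nose to push button. Along z in mm: thin nose 0-12 (8-12 across), hexagonal collar 12-20 (28 across flats, 32 across corners), round barrel 20-112 (20 across), same collar 112-120, fixed button 120-130 (16 across). Starts upright in the stand's well, nose down.
- remover_mid (a point): Middle of the remover's barrel, on its axis, 66 mm from the nose tip, near its centre of mass; axes as remover. Laid on the table the remover rests on flats of both collars, its axis level and 14 mm above the table.
- remover_nose (a point): The tip of the remover's thin nose.
- holder: Clip holder, fixed to the table: aluminium base 156 x 70 mm, 10 mm thick (x -72 to +84), carrying two grey spring clips. Origin at table height under the seat; x points along the holder to the end with the guard plate, z up. The upright guard plate is at x +78 to +82 mm, 44 mm wide, top 60 mm above the table; the other end has none.
- holder_seat (a point): Where the middle of the barrel belongs: on the holder's long axis, midway between the clips, 45 mm above the table; axes as holder. The two clips are centred 32 mm either side along x, each 12 mm long, so 52 mm between them are free for fingers down to the base plate. The collars clear the clips if the barrel's middle is within 8 mm along x.
- clip_guard_end (a point): The clip nearer the guard, at the seated axis. Each clip: a fixed V saddle and two hinged spring jaws at +y and -y, each with a free steel roller at its lip; rollers 15 mm apart at rest, 7 mm above the seated axis; flares above them about 40 mm apart at their tops, 69 mm up. The 20 mm barrel, pushed down, spreads the jaws, which then snap over it.
- clip_open_end (a point): The other, equal clip, on the seated axis. Both clips together need a push of about 15 N, then the barrel drops onto the rigid saddles. Merely laid on the jaws it stays about 15 mm too high.
- stand: The black block that the remover starts in, fixed, 70 x 70 mm, 40 mm high, with a square well of 35 x 35 mm, 30 mm deep in the middle of its top. Origin under its centre at table height. With the remover standing in it, the remover's nose is 10 mm and the middle of its barrel 76 mm above the table.
- cleaner_tube: Bystander: capped steel bearing cleaner tube standing upright, 39 mm across the cap, 95 mm high. Origin under its centre.
- yoyo_half: Bystander: purple plastic yo-yo half, 56 mm across, 18 mm high. Origin under its centre.
- spacer_cup: Bystander: small white nylon cup, 40 mm across, 32 mm high. Origin under its centre.
- tweezers: Bystander: chrome tweezers lying flat, about 120 mm long, 6 mm high. Origin under the middle, x along them.

How it is judged:
On the way:
1. the remover lies flat on the table, let go (angle between remover's own z axis and vertical between 1.48 and 1.66 rad and height (world z) of remover_mid below 0.022 m and contact force between remover and the arm below 0.05 N and contact force between remover and the fingers below 0.05 N), for 0.2 s.
At the end, for the whole second after the job is handed in: The remover is at rest in both clips of the holder: the middle of its barrel within 10 mm of the seat along the holder and within 4 mm of it sideways and in height, its axis within 5 degrees of the holder's, its nose at the guard plate (x of remover_mid in the frame of holder_seat between -0.01 and 0.01 m and y of remover_mid in the frame of holder_seat between -0.004 and 0.004 m and z of remover_mid in the frame of holder_seat between -0.004 and 0.004 m and angle between the z axis of remover and the x axis of holder, either way round below 0.09 rad and x of remover_nose in the frame of holder_seat above 0.04 m and linear speed of remover below 0.02 m/s); the robot touches nothing.
It fails at once if the steel cleaner tube is moved by more than 25 mm (distance of cleaner_tube from where it was at the start of the episode above 0.025 m).
It fails at once if the yo-yo half is moved by more than 25 mm (distance of yoyo_half from where it was at the start of the episode above 0.025 m).
It fails at once if the nylon spacer cup is moved by more than 25 mm (distance of spacer_cup from where it was at the start of the episode above 0.025 m).
It fails at once if the tweezers is moved by more than 25 mm (distance of tweezers from where it was at the start of the episode above 0.025 m).
It also fails if it takes over 54 s, if anything falls off the work surface, if the arm or the gripper's body presses on something with over 40 N, if the wrist force passes 120 N, or if a joint passes its speed limit or range.

## Working session

There is one attempt and no reset: what is moved stays moved. The work goes in short steps, Python scripts to look and compute and a tool call to move; the robot and the scene stay as the last step left them, time stands still between calls to the robot, and variables do not carry over. Pictures are saved under pics/ and viewed, and the job is handed in when it is done.

Besides the shell and the picture viewer there is one more tool, called after ">>>" by a JSON object that holds its "op" and its "data", one argument or row to a line. drive_tool: Moves the arm, as the interface text tells. Its arguments: {"type":"object","properties":{"rows":{"type":"array"},"hand":{"type":"number"},"grip_force":{"type":"number"}},"required":["rows"]}

```bash
ls; mkdir -p pics
python3 - <<'E'
from station import bot
import cv2,numpy as np
print(bot.get_obs(), bot.tips_ahead)
for c in ["scene","top","wrist"]:
    cv2.imwrite(f"pics/{c}0.png",bot.read_camera(c)); m=bot.camera_model(c); print(c,{k:np.round(v,4).tolist() for k,v in m.items()})
E
```

```text
pics
{'time_s': 0.0, 'joints': array([ 1.23738254,  0.3328954 , -0.0646721 ,  1.46095182,  0.02161507,
        1.34989728, -0.08847802]), 'dq': array([-2.60281231e-05, -1.07051222e-04, -2.63716876e-03,  3.06577406e-04,
       -2.04436056e-03,  9.38120166e-04, -1.47451126e-03]), 'joint_efforts': array([-1.18848020e-04, -6.25440860e+01,  4.94519121e-02, -3.91611958e+01,
        1.63180690e-02,  9.99002892e-03,  2.59409381e-05]), 'ee_pos': array([ 0.19101707, -0.59473419,  0.25549613]), 'tcp_rot': array([-3.14013939e+00,  9.11693971e-05,  3.10833973e-01]), 'contact_force': array([-0.03639815,  0.11163179,  0.1690498 ]), 'moment': array([-0.00146614, -0.02881915,  0.02157536]), 'width': 0.08512813170405101} 0.025
scene {'mtx': [[431.1124, 0.0, 280.1213], [0.0, 431.1124, 212.6815], [0.0, 0.0, 1.0]], 'dist_coeffs': [-0.0009, 0.0, 0.0, 0.0, 0.0], 'R': [[0.3957, 0.9183, 0.0056], [0.7386, -0.3147, -0.5962], [-0.5458, 0.2401, -0.8028]], 't': [-0.2102, -0.4029, 1.1739]}
top {'mtx': [[497.868, 0.0, 279.453], [0.0, 497.868, 204.7404], [0.0, 0.0, 1.0]], 'dist_coeffs': [-0.0823, 0.0, 0.0, 0.0, 0.0], 'R': [[-0.0191, -0.9995, -0.0241], [-0.9977, 0.0207, -0.0645], [0.065, 0.0228, -0.9976]], 't': [0.0129, 0.6137, 1.0317]}
wrist {'mtx': [[298.4681, 0.0, 281.0327], [0.0, 298.4681, 209.6483], [0.0, 0.0, 1.0]], 'dist_coeffs': [-0.019, 0.0, 0.0, 0.0, 0.0], 'hand_eye': [[0.0, -0.9526, -0.3043, 0.0781], [1.0, -0.0, 0.0002, -0.0016], [-0.0002, -0.3043, 0.9526, -0.1183], [0.0, 0.0, 0.0, 1.0]]}
```

View pics/scene0.png

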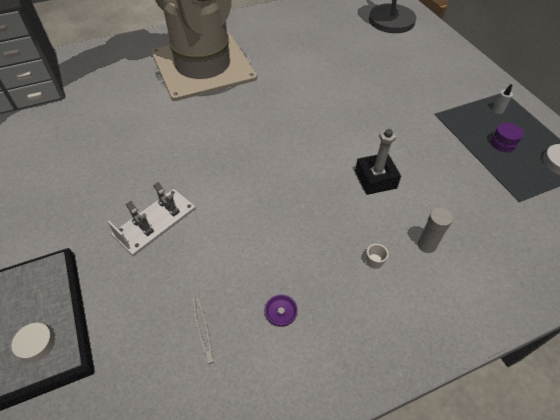

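View pics/top0.png

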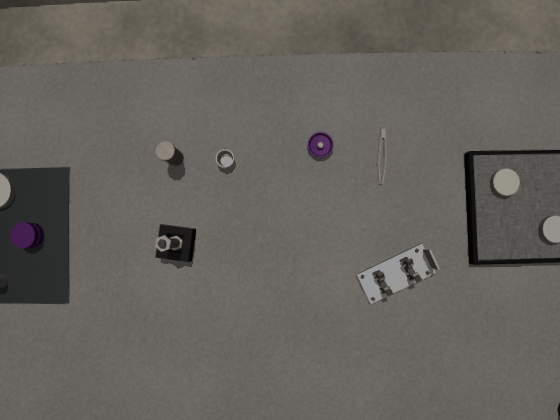

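```bash
cat > h.py <<'E'
from station import bot
import cv2,numpy as np
from scipy.spatial.transform import Rotation as Ro
def cam(c):
    m=bot.camera_model(c)
    if c!="wrist": return m["mtx"],m["dist_coeffs"],np.array(m["R"]),np.array(m["t"])
    o=bot.get_obs(); T=np.eye(4); T[:3,:3]=Ro.from_euler("xyz",o["tcp_rot"]).as_matrix(); T[:3,3]=o["ee_pos"]
    T=np.linalg.inv(T@np.array(m["hand_eye"])); return m["mtx"],m["dist_coeffs"],T[:3,:3],T[:3,3]
def onz(C,px,z):
    K,d,R,t=C
    u=cv2.undistortPoints(np.array(px,float).reshape(-1,1,2),np.array(K),np.array(d)).reshape(-1,2)
    out=[]
    for a in u:
        r=R.T@np.array([a[0],a[1],1]); c=-R.T@t; out.append(c+r*(z-c[2])/r[2])
    return np.array(out)
def proj(C,X):
    K,d,R,t=C
    return cv2.projectPoints(np.array(X,float).reshape(-1,1,3),cv2.Rodrigues(R)[0],t,np.array(K),np.array(d))[0].reshape(-1,2)
E
python3 - <<'E'
from h import *
for c in ["top","scene"]:
    C=cam(c)
    for n,z in [("remover_mid",.076),("holder",0),("holder_seat",.045),("clip_guard_end",.045),("clip_open_end",.045),("stand",0),("cleaner_tube",0),("yoyo_half",0),("spacer_cup",0),("tweezers",0)]:
        r=bot.spot_point(c,n)[:2]
        for q in r: print(c,n,round(q["p"],2),np.round(q["centre"],1),onz(C,q["centre"],z).round(4)[0][:2])
E
```

```text
top remover_mid 0.66 [168.7 246. ] [0.5318 0.2235]
top holder 0.98 [393.7 272.8] [ 0.4645 -0.24  ]
top holder_seat 0.64 [394.2 274.7] [ 0.464  -0.2318]
top clip_open_end 0.97 [380.5 282. ] [ 0.4498 -0.2033]
top stand 0.7 [179.5 242.9] [0.537  0.2187]
top cleaner_tube 0.64 [171.2 158.4] [0.7216 0.236 ]
top yoyo_half 0.62 [319.8 148.6] [ 0.7353 -0.0887]
top spacer_cup 0.72 [393.7 274.2] [ 0.4616 -0.2399]
top spacer_cup 0.63 [227.4 162.2] [0.7101 0.1125]
top tweezers 0.6 [381.1 158.1] [ 0.7117 -0.2208]
scene remover_mid 0.72 [202.5 326.4] [ 0.7458 -0.221 ]
scene remover_mid 0.56 [380.4 154.8] [0.5407 0.2157]
scene holder 0.74 [156.5 220.3] [ 0.4637 -0.2405]
scene holder_seat 0.9 [154.5 206.2] [ 0.4651 -0.2345]
scene clip_guard_end 0.78 [137.  216.7] [ 0.4768 -0.2707]
scene clip_open_end 0.89 [166.2 197.6] [ 0.4532 -0.2085]
scene clip_open_end 0.24 [375.4 181.3] [0.5768 0.189 ]
scene stand 0.68 [372.  178.6] [0.5368 0.2139]
scene cleaner_tube 0.96 [428.8 247. ] [0.7309 0.2253]
scene spacer_cup 0.96 [372.4 263.9] [0.7205 0.1063]
scene tweezers 0.64 [200.3 328.3] [ 0.7142 -0.2261]
scene tweezers 0.48 [427.1 243.9] [0.7237 0.2264]
```

The scene view shows the stand with the remover at (380,165), the holder at (155,220) and its guard at the lower left (120,235). In the top view the stand is at (177,243), the holder at (397,274) and its guard at (430,260). I'll zoom in on the top view to refine the holder's pose.

Run:
```python
from h import *
im=cv2.imread("pics/top0.png")
a=cv2.resize(im[232:317,342:452],None,fx=7,fy=7,interpolation=cv2.INTER_CUBIC)
cv2.imwrite("pics/hold.png",a)
# overlay of hypothetic model
C=cam("top")
o=np.array([.4645,-.239,0])
for yaw in [-1.15,-1.2,-1.25]:
    R=Ro.from_euler("z",yaw).as_matrix()
    X=np.array([[-.072,-.035,.01],[.084,-.035,.01],[.084,.035,.01],[-.072,.035,.01],[.08,-.022,.06],[.08,.022,.06]])@R.T+o
    print(yaw,proj(C,X).round(1).tolist())
b=cv2.resize(im[200:285,130:220],None,fx=6,fy=6,interpolation=cv2.INTER_CUBIC)
cv2.imwrite("pics/st.png",b)
```

```text
-1.15 [[370.7, 302.9], [436.8, 271.0], [422.5, 241.1], [356.4, 272.8], [439.4, 267.7], [430.0, 248.0]]
-1.2 [[369.2, 301.6], [436.9, 273.2], [424.0, 242.6], [356.4, 270.9], [439.8, 269.8], [431.3, 249.6]]
-1.25 [[367.8, 300.3], [436.9, 275.3], [425.5, 244.2], [356.6, 269.0], [440.0, 271.8], [432.5, 251.2]]
```

View pics/hold.png

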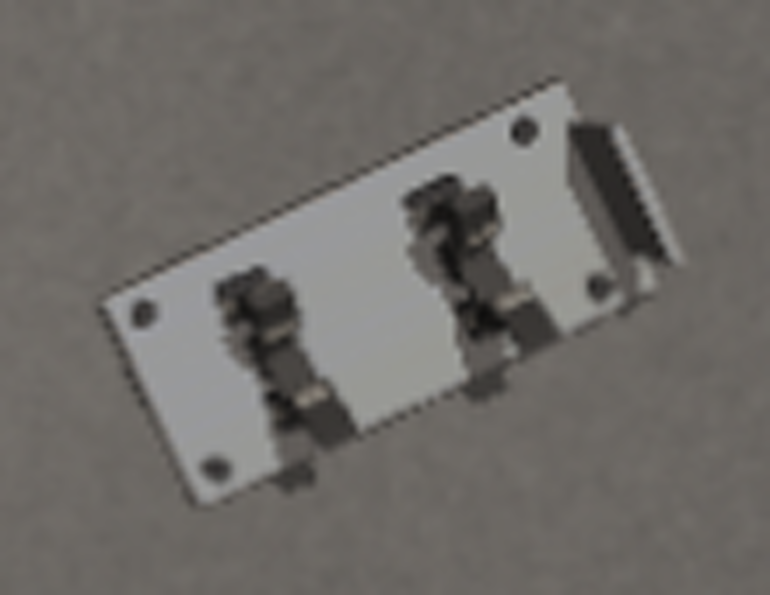

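View pics/st.png

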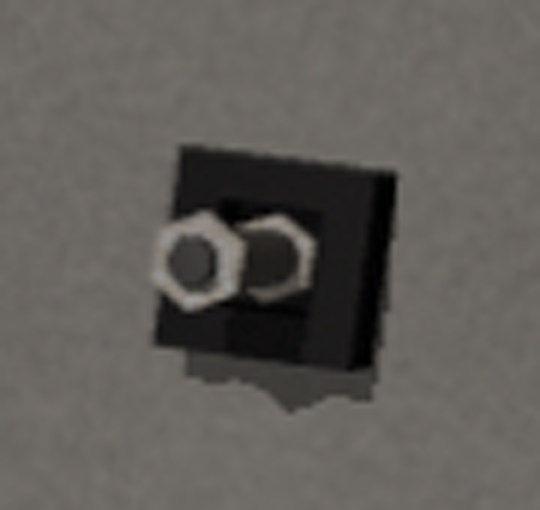

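Run:
```python
from h import *
from scipy.optimize import least_squares
C=cam("top")
P=(np.array([[200,505],[562,82],[100,302],[655,290]])+.5)/7-.5+[342,232]
M=np.array([[-.072,-.035,.01],[.084,.035,.01],[-.072,.035,.01],[.084,-.035,.01]])
def f(p):
    R=Ro.from_euler("z",p[2]).as_matrix(); return (proj(C,M@R.T+[p[0],p[1],0])-P).ravel()
s=least_squares(f,[.4645,-.239,-1.15]);print(s.x,f(s.x).round(2))
print("button",onz(C,(np.array([192,258])+.5)/6-.5+[130,200],.14), "collar low", onz(C,(np.array([270,258])+.5)/6-.5+[130,200],.03))
S=(np.array([[180,146],[378,171],[356,370],[154,346]])+.5)/6-.5+[130,200]
q=onz(C,S,.04);print("stand",q.round(4).tolist(),q.mean(0))
Cs=cam("scene")
for n,z in [("remover_nose",.01),("remover",.01),("remover_mid",.076)]:
    for q in bot.recognise("scene",n)[:2]: print(n,q["p"],q["centre"],onz(Cs,q["centre"],z))
im=cv2.imread("pics/scene0.png")
cv2.imwrite("pics/sc.png",cv2.resize(im[110:205,330:430],None,fx=6,fy=6,interpolation=cv2.INTER_CUBIC))
print(bot.get_obs()["time_s"])
```

```text
[ 0.46094263 -0.23708992 -1.15494009] [-0.47  0.76 -0.05 -0.3  -0.33 -0.4   0.87 -0.06]
button [[0.53926618 0.22109761 0.14      ]] collar low [[0.53808275 0.22231619 0.03      ]]
stand [[0.5776, 0.2514, 0.04], [0.5676, 0.1818, 0.04], [0.499, 0.1902, 0.04], [0.5083, 0.261, 0.04]] [0.53813258 0.22112054 0.04      ]
remover_nose 0.85 [385.8, 151.5] [[0.48597103 0.27758721 0.01      ]]
remover 0.58 [384.4, 149.8] [[0.48014874 0.27750726 0.01      ]]
remover_mid 0.72 [382.7, 148.3] [[0.52662126 0.22963382 0.076     ]]
1.3
```

View pics/sc.png

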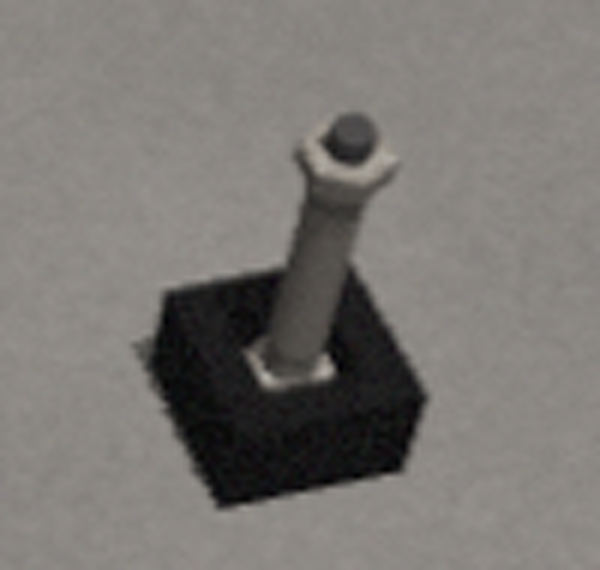

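```bash
cat >> h.py <<'E'
def go(x,y,z,yaw=None,cmd=None):
    o=bot.get_obs(); p=o["ee_pos"]; a=o["tcp_rot"]; R=Ro.from_euler("xyz",a).as_matrix()
    d=R.T@(np.array([x,y,z])-p)
    t=0 if yaw is None else -(((yaw-a[2])+np.pi)%(2*np.pi)-np.pi)
    print("go",d.round(4),"turn",round(t,3),"| at",p.round(4),"yaw",round(a[2],4),"t",o["time_s"],"F",o["contact_force"].round(1),"w",round(o["width"],4))
E
python3 - <<'E'
from h import *
print(onz(cam("scene"),[388.5,131.6],.14))
go(.46,-.22,.256,1.2)
E
```

```text
[[0.54312152 0.21772639 0.14      ]]
go [ 3.707e-01 -2.749e-01  3.000e-04] turn -0.889 | at [ 0.1911 -0.5951  0.2564] yaw 0.3108 t 1.3 F [ 0.3 -0.3 -0.3] w 0.0855
```

>>> {"op": "drive_tool", "data": {
  "rows": [
    [0.04,-0.03,0,-0.1],
    [0.08,-0.06,0,-0.2],
    [0.12,-0.09,0,-0.3],
    [0.16,-0.12,0,-0.4],
    [0.2,-0.15,0,-0.5],
    [0.24,-0.18,0,-0.6],
    [0.28,-0.21,0,-0.7],
    [0.32,-0.24,0,-0.8],
    [0.36,-0.27,0,-0.88],
    [0.371,-0.275,0,-0.889]
  ],
  "hand": 0
}}

```text
time_s: 2.3
ee_pos: [0.4631, -0.214, 0.2569]
tcp_rot: [3.14, -0.002, 1.21]
contact_force: [-0.1, -0.3, -0.4]
width: 0.0857
```

Run:
```python
from h import *
C=cam("wrist"); im=bot.read_camera("wrist"); cv2.imwrite("pics/w1.png",im)
go(.538,.22,.256,1.987)
np.set_printoptions(suppress=True)
h=np.array([.4625,-.238,0]);R=Ro.from_euler("z",-1.155).as_matrix()
M=np.array([[-.072,-.035,.01],[.084,.035,.01],[-.072,.035,.01],[.084,-.035,.01]])
q=proj(C,M@R.T+h); print(q.round(1).tolist())
for n in ["holder_seat","clip_open_end","clip_guard_end"]:
    for r in bot.spot_point("wrist",n)[:1]: print(n,r["p"],r["centre"],onz(C,r["centre"],.045).round(4))
```

```text
go [ 0.4335 -0.0845  0.0011] turn -0.779 | at [ 0.4631 -0.2152  0.2567] yaw 1.2078 t 2.35 F [ 1.1  0.3 -0.2] w 0.0854
[[227.1, 178.1], [351.5, 225.0], [266.7, 137.6], [312.1, 258.9]]
holder_seat 0.72 [284.6, 206.9] [[ 0.4586 -0.2364  0.045 ]]
clip_open_end 0.83 [266.3, 183.6] [[ 0.4488 -0.2033  0.045 ]]
clip_guard_end 0.75 [302.7, 222.1] [[ 0.472  -0.2615  0.045 ]]
```

View pics/w1.png

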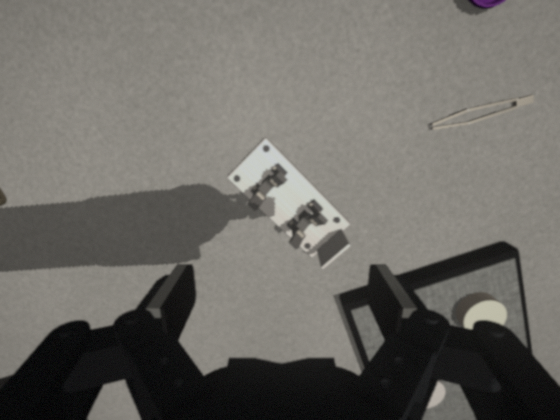

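The wrist view shows the holder's base corners at about (227,178), (266,138) and (350,224), which matches the model's projection. Next is the stand.

>>> {"op": "drive_tool", "data": {
  "rows": [
    [0.045,-0.009,0,-0.09],
    [0.09,-0.018,0,-0.18],
    [0.135,-0.027,0,-0.27],
    [0.18,-0.036,0,-0.36],
    [0.225,-0.045,0,-0.45],
    [0.27,-0.054,0,-0.54],
    [0.315,-0.063,0,-0.63],
    [0.36,-0.072,0,-0.72],
    [0.405,-0.08,0,-0.779],
    [0.4335,-0.0845,0,-0.779]
  ]
}}

```text
time_s: 3.5
ee_pos: [0.5391, 0.2159, 0.256]
tcp_rot: [-3.141, -0.0, 1.98]
contact_force: [-0.1, 0.8, 0.4]
width: 0.0853
```

Run:
```python
from h import *
C=cam("wrist"); im=bot.read_camera("wrist"); cv2.imwrite("pics/w2.png",im)
np.set_printoptions(suppress=True)
go(.539,.22,.256,1.987)
print(proj(C,[[.539,.22,.14],[.539,.22,.076],[.539,.22,.03]]))
```

```text
go [ 0.0002  0.0004 -0.0001] turn -0.005 | at [0.5387 0.2197 0.2559] yaw 1.9815 t 3.55 F [-3.9  1.7 -0.5] w 0.0854
[[282.40515248 210.60104156]
 [282.15434583 191.5010248 ]
 [282.02784658 181.87366419]]
```

View pics/w2.png

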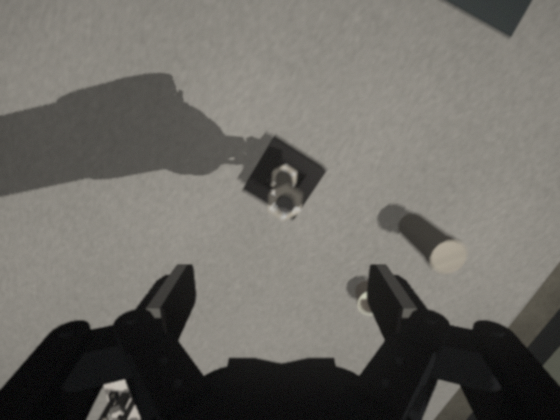

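The wrist view shows the button at (286,201) and the lower collar at (284,176).

Run:
```python
from h import *
np.set_printoptions(suppress=True)
C=cam("wrist");im=bot.read_camera("wrist"); cv2.imwrite("pics/w3.png",cv2.resize(im[120:240,220:350],None,fx=5,fy=5,interpolation=cv2.INTER_CUBIC))
print(onz(C,[286,201],.14),onz(C,[284,176],.03))
go(.539,.22,.256,1.987)
```

```text
[[0.53791942 0.23276761 0.14      ]] [[0.53781512 0.23162699 0.03      ]]
go [ 0.0023  0.0014 -0.0002] turn -0.006 | at [0.5386 0.2173 0.2558] yaw 1.9811 t 3.6 F [-1.3 -0.2  0.5] w 0.0852
```

View pics/w3.png

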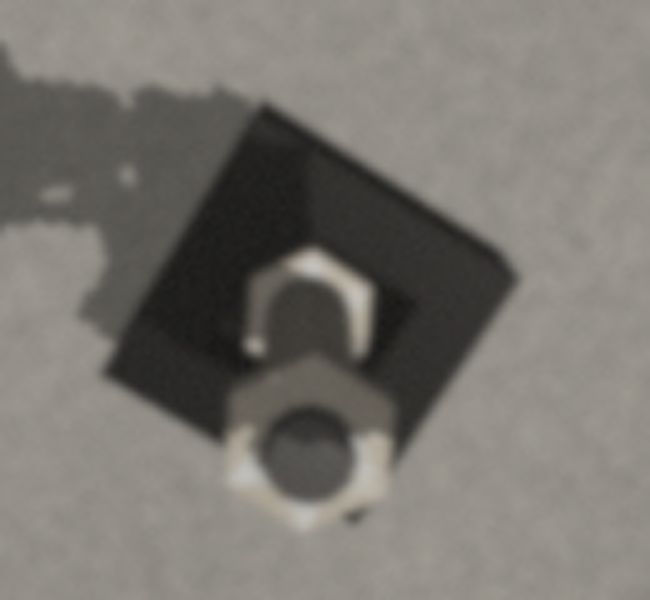

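>>> {"op": "drive_tool", "data": {
  "rows": [
    [0.002,0.001,0.04,0],
    [0.002,0.001,0.08,0],
    [0.002,0.001,0.11,0],
    [0.002,0.001,0.13,0],
    [0.002,0.001,0.145,0],
    [0.002,0.001,0.152,0],
    [0.002,0.001,0.152,0],
    [0.002,0.001,0.152,0]
  ]
}}

```text
time_s: 4.4
ee_pos: [0.5395, 0.217, 0.1052]
tcp_rot: [3.14, 0.0, 1.978]
contact_force: [0.0, -1.1, -1.0]
width: 0.0857
```

Run:
```python
from h import *
im=bot.read_camera("wrist"); cv2.imwrite("pics/w4.png",im)
go(.539,.22,.104,1.987)
```

```text
go [0.0028 0.0007 0.0014] turn -0.009 | at [0.5395 0.2171 0.1054] yaw 1.9784 t 4.45 F [-0.8 -0.2  0.2] w 0.0854
```

View pics/w4.png

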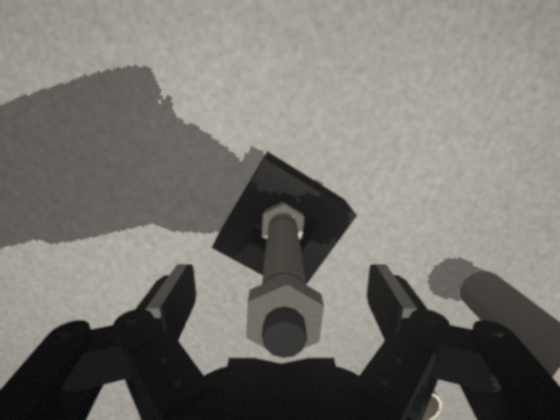

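The remover is centred between the fingers: the button is at (285,332), and the fingers sit symmetrically about column 281. I'll close on it.

>>> {"op": "drive_tool", "data": {
  "rows": [
    [0.003,0.001,0.001,0],
    [0.003,0.001,0.001,0],
    [0.003,0.001,0.001,0],
    [0.003,0.001,0.001,0],
    [0.003,0.001,0.001,0],
    [0.003,0.001,0.001,0],
    [0.003,0.001,0.001,0],
    [0.003,0.001,0.001,0]
  ],
  "hand": 1,
  "grip_force": 30
}}

```text
time_s: 5.25
ee_pos: [0.5386, 0.2202, 0.1035]
tcp_rot: [3.141, 0.0, 1.979]
contact_force: [-0.4, -1.3, 3.5]
width: 0.0241
```

Run:
```python
from h import *
im=bot.read_camera("wrist"); cv2.imwrite("pics/w5.png",im)
go(.539,.22,.19,1.987)
```

```text
go [-0.0004  0.0003 -0.0866] turn -0.008 | at [0.5386 0.2202 0.1034] yaw 1.9788 t 5.3 F [-0.1 -0.4  4.5] w 0.0244
```

View pics/w5.png

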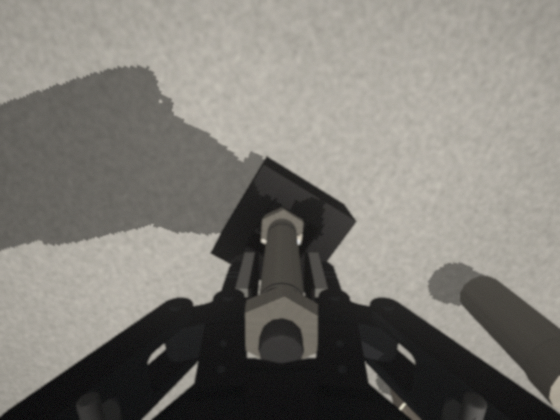

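>>> {"op": "drive_tool", "data": {
  "rows": [
    [0,0,0,0],
    [0,0,0,0],
    [0,0,0,0]
  ]
}}

```text
time_s: 5.6
ee_pos: [0.5387, 0.2203, 0.1034]
tcp_rot: [3.141, 0.0, 1.979]
contact_force: [-1.2, -0.7, 4.4]
width: 0.0242
```

The opening stopped at 24 mm, not 20, and the picture shows the fingers jammed against the upper collar with gaps beside the barrel. The collar's flats face the jaws, so I'll grip the collar itself (28 mm) low in the pads. That also suits laying the remover flat.

>>> {"op": "drive_tool", "data": {
  "rows": [
    [0,0,0,0],
    [0,0,0,0],
    [0,0,0,0],
    [0,0,-0.01,0],
    [0,0,-0.025,0],
    [0,0,-0.035,0],
    [0,0,-0.035,0]
  ],
  "hand": 0.4
}}

```text
time_s: 6.3
ee_pos: [0.5396, 0.2209, 0.1407]
tcp_rot: [3.138, 0.0, 1.979]
contact_force: [0.2, -0.1, 0.9]
width: 0.0513
```

>>> {"op": "drive_tool", "data": {
  "rows": [
    [0,0,0,0],
    [0,0,0,0],
    [0,0,0,0],
    [0,0,0,0],
    [0,0,0,0],
    [0,0,0,0]
  ],
  "hand": 1,
  "grip_force": 30
}}

```text
time_s: 6.9
ee_pos: [0.5385, 0.2203, 0.1382]
tcp_rot: [-3.141, 0.0, 1.979]
contact_force: [-0.7, -0.7, 4.3]
width: 0.0269
```

Run:
```python
from h import *
im=bot.read_camera("wrist"); cv2.imwrite("pics/w6.png",im)
go(.539,.22,.19,1.987)
```

```text
go [-0.0004  0.0003 -0.0518] turn -0.008 | at [0.5385 0.2202 0.1382] yaw 1.9789 t 6.95 F [ 0.  -0.7  3.5] w 0.0276
```

View pics/w6.png

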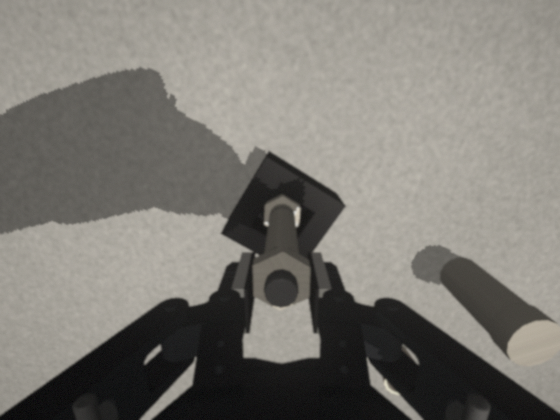

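>>> {"op": "drive_tool", "data": {
  "rows": [
    [0,0,-0.01,0],
    [0,0,-0.03,0],
    [0,0,-0.05,0],
    [0,0,-0.06,0],
    [0,0,-0.06,0]
  ]
}}

```text
time_s: 7.45
ee_pos: [0.5391, 0.2205, 0.1996]
tcp_rot: [3.139, 0.0, 1.979]
contact_force: [0.5, 0.1, -1.7]
width: 0.0272
```

Run:
```python
from h import *
im=bot.read_camera("scene"); cv2.imwrite("pics/s7.png",cv2.resize(im[60:220,290:460],None,fx=4,fy=4))
go(.53,-.03,.20)
```

```text
go [-0.2262 -0.1072 -0.0016] turn 0 | at [0.5386 0.2202 0.1984] yaw 1.9787 t 7.5 F [-0.4  0.  -1.8] w 0.0274
```

View pics/s7.png

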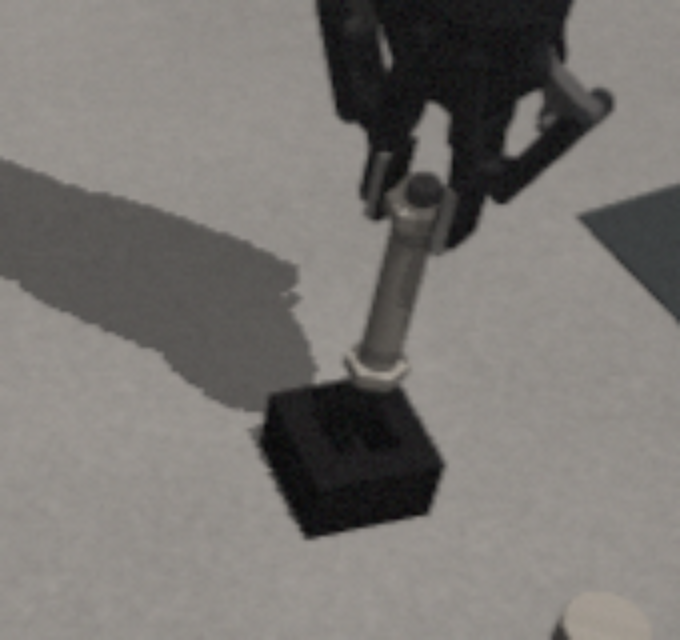

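The remover is out of the well and hanging from its collar, nose down, above the stand. I'll carry it to the bare table.

>>> {"op": "drive_tool", "data": {
  "rows": [
    [-0.012,-0.006,-0.005,0],
    [-0.04,-0.019,-0.005,0],
    [-0.075,-0.036,-0.005,0],
    [-0.11,-0.052,-0.005,0],
    [-0.145,-0.069,-0.005,0],
    [-0.18,-0.085,-0.005,0],
    [-0.21,-0.1,-0.005,0],
    [-0.224,-0.106,-0.005,0],
    [-0.226,-0.107,0,0],
    [-0.226,-0.107,0.03,0]
  ]
}}

```text
time_s: 8.5
ee_pos: [0.5314, -0.0301, 0.1699]
tcp_rot: [3.138, 0.002, 1.977]
contact_force: [0.5, -0.0, -2.3]
width: 0.027
```

Run:
```python
from h import *
im=bot.read_camera("scene"); cv2.imwrite("pics/s8.png",cv2.resize(im[60:300,150:400],None,fx=3,fy=3))
go(.53,-.03,.20)
```

```text
go [-0.001   0.0016 -0.0366] turn 0 | at [ 0.528  -0.0296  0.1634] yaw 1.9785 t 8.55 F [-3.7 -0.5 -5.8] w 0.0271
```

View pics/s8.png

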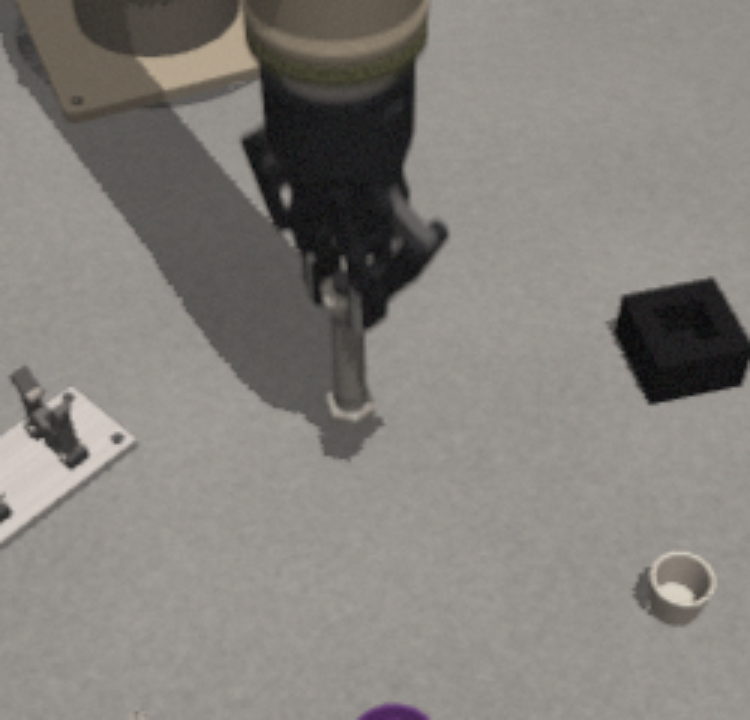

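>>> {"op": "drive_tool", "data": {
  "rows": [
    [0,0,0.01,0],
    [0,0,0.02,0],
    [0,0,0.03,0],
    [0,0,0.036,0],
    [0,0,0.04,0],
    [0,0,0.042,0],
    [0,0,0.042,0]
  ],
  "grip_force": 20
}}

```text
time_s: 9.25
ee_pos: [0.5315, -0.0296, 0.1279]
tcp_rot: [3.139, 0.002, 1.979]
contact_force: [-0.1, 1.0, 8.5]
width: 0.0275
```

The nose is touching, with about 10 N upward. I'll start tilting it towards tool +x.

>>> {"op": "drive_tool", "data": {
  "rows": [
    [0.007,0,0,0],
    [0.014,0,0,0],
    [0.02,0,0.001,0],
    [0.027,0,0.002,0],
    [0.034,0,0.0035,0],
    [0.04,0,0.005,0],
    [0.04,0,0.005,0]
  ]
}}

```text
time_s: 9.95
ee_pos: [0.5138, 0.0081, 0.1212]
tcp_rot: [3.142, -0.0, 1.98]
contact_force: [0.9, 0.2, 5.5]
width: 0.0273
```

Run:
```python
from h import *
im=bot.read_camera("scene"); cv2.imwrite("pics/s9.png",cv2.resize(im[60:260,190:400],None,fx=3,fy=3))
go(.53,-.03,.20)
```

```text
go [-0.0408 -0.0003 -0.0787] turn 0 | at [0.5141 0.0076 0.1213] yaw 1.9797 t 10.0 F [0.  1.4 5.8] w 0.0274
```

View pics/s9.png

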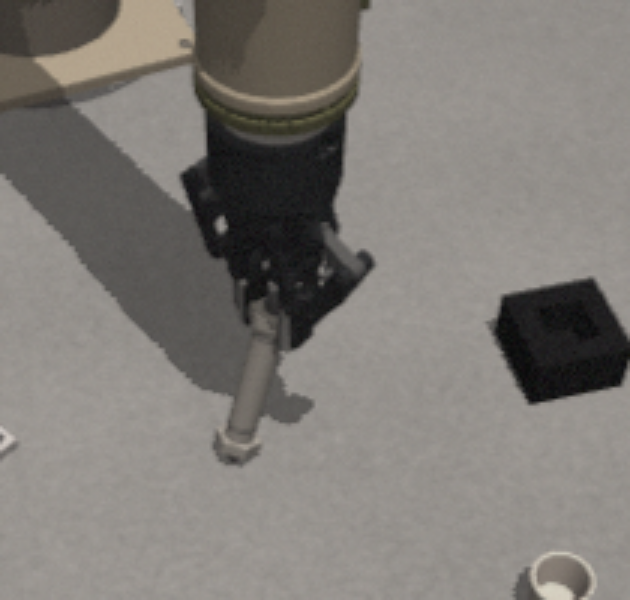

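The remover is now tilted by about 20–25°, with the nose still on the table. I'll carry on.

>>> {"op": "drive_tool", "data": {
  "rows": [
    [0.009,0,0.0035,0],
    [0.018,0,0.0075,0],
    [0.027,0,0.0125,0],
    [0.035,0,0.018,0],
    [0.042,0,0.0235,0],
    [0.049,0,0.0295,0],
    [0.055,0,0.036,0],
    [0.0605,0,0.043,0],
    [0.0605,0,0.043,0]
  ]
}}

```text
time_s: 10.9
ee_pos: [0.4893, 0.0641, 0.0774]
tcp_rot: [-3.141, -0.001, 1.981]
contact_force: [-0.1, 2.7, 3.7]
width: 0.0277
```

Run:
```python
from h import *
im=bot.read_camera("scene"); cv2.imwrite("pics/s10.png",cv2.resize(im[60:260,190:400],None,fx=3,fy=3))
go(.53,-.03,.20)
```

```text
go [-0.1017 -0.0003 -0.1222] turn 0 | at [0.4897 0.0635 0.0779] yaw 1.9802 t 10.95 F [-0.3  2.8  3.2] w 0.0273
```

View pics/s10.png

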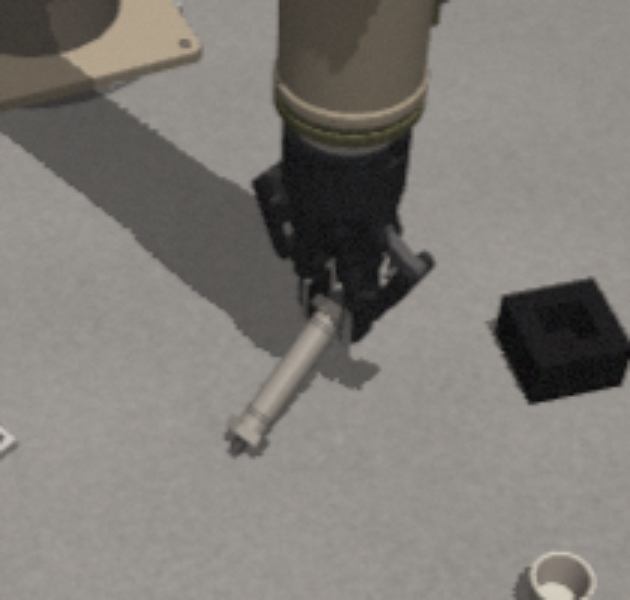

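It is at about 60° and the nose is still in place. Now the last part, down to level.

>>> {"op": "drive_tool", "data": {
  "rows": [
    [0.0045,0,0.008,0],
    [0.0085,0,0.016,0],
    [0.011,0,0.024,0],
    [0.0135,0,0.033,0],
    [0.0145,0,0.041,0],
    [0.0155,0,0.046,0],
    [0.0155,0,0.048,0],
    [0.0155,0,0.048,0]
  ]
}}

```text
time_s: 11.75
ee_pos: [0.4838, 0.0766, 0.03]
tcp_rot: [-3.141, -0.0, 1.979]
contact_force: [-0.7, 1.3, 1.2]
width: 0.0274
```

Run:
```python
from h import *
im=bot.read_camera("scene"); cv2.imwrite("pics/s11.png",cv2.resize(im[60:260,190:400],None,fx=3,fy=3))
go(.53,-.03,.20)
```

```text
go [-0.1162 -0.     -0.1698] turn 0 | at [0.4839 0.0766 0.0302] yaw 1.9786 t 11.8 F [-1.3  1.   1.2] w 0.0273
```

View pics/s11.png

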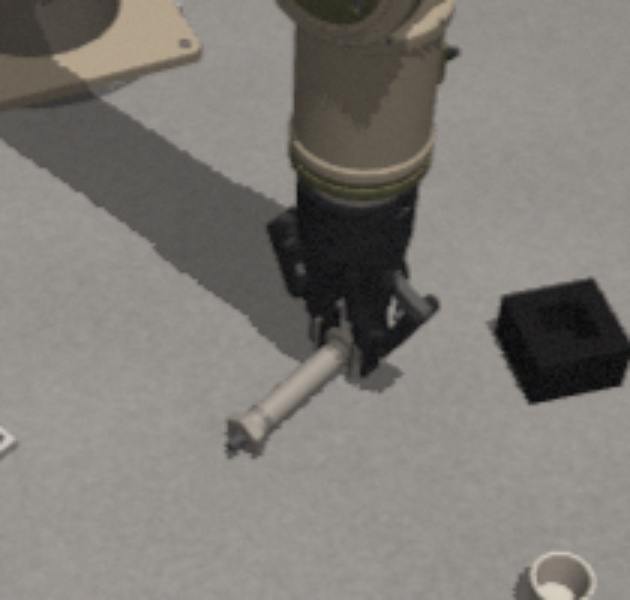

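It is nearly level. I'll release and back up.

>>> {"op": "drive_tool", "data": {
  "rows": [
    [0,0,0,0],
    [0,0,0,0],
    [0,0,0,0],
    [0,0,0,0],
    [0,0,0,0],
    [0,0,-0.02,0],
    [0,0,-0.06,0],
    [0,0,-0.1,0],
    [0,0,-0.13,0],
    [0,0,-0.13,0]
  ],
  "hand": 0
}}

```text
time_s: 12.8
ee_pos: [0.4861, 0.0774, 0.1643]
tcp_rot: [3.136, 0.003, 1.979]
contact_force: [0.3, 0.1, -0.4]
width: 0.0854
```

>>> {"op": "drive_tool", "data": {
  "rows": [
    [-0.03,0,-0.02,0],
    [-0.06,0,-0.03,0],
    [-0.07,0,-0.03,0],
    [-0.07,0,-0.03,0],
    [-0.07,0,-0.03,0]
  ]
}}

```text
time_s: 13.3
ee_pos: [0.511, 0.0136, 0.1894]
tcp_rot: [-3.14, -0.001, 1.98]
contact_force: [0.1, 0.7, -0.2]
width: 0.0855
```

Run:
```python
from h import *
C=cam("wrist");im=bot.read_camera("wrist"); cv2.imwrite("pics/w12.png",im)
go(.51,.02,.18)
for n in ["remover_mid","remover_nose"]:
    for r in bot.spot_point("wrist",n)[:2]: print(n,r["p"],r["centre"],onz(C,r["centre"],.014).round(4))
```

```text
go [0.0059 0.0015 0.0096] turn 0 | at [0.511  0.014  0.1896] yaw 1.9805 t 13.35 F [-0.  -0.1  0.2] w 0.085
remover_mid 0.85 [274.1, 176.4] [[0.4966 0.0298 0.014 ]]
remover_nose 0.71 [275.3, 238.5] [[ 0.524  -0.0314  0.014 ]]
```

View pics/w12.png

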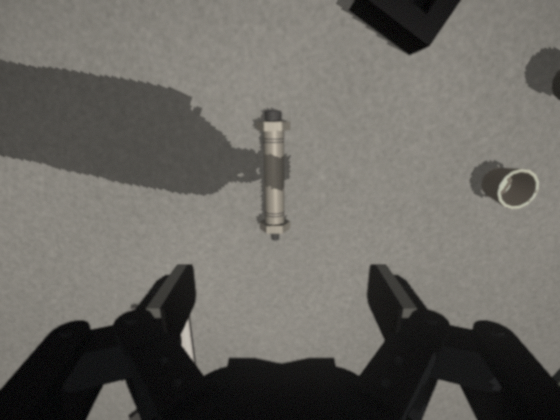

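It lies flat and released, with the nose at (275,239) and the button end at (272,111). I'll measure its axis.

Run:
```python
from h import *
C=cam("wrist");im=bot.read_camera("wrist")
cv2.imwrite("pics/w13.png",cv2.resize(im[95:255,215:335],None,fx=4,fy=4,interpolation=cv2.INTER_CUBIC))
q=onz(C,[[275,239.5],[272.3,110.5]],.014); d=q[0]-q[1]; L=np.linalg.norm(d); m=q[0]-d*.066/L
print(q,L,"mid",m,"nose dir",np.arctan2(d[1],d[0]))
go(m[0],m[1],.05,np.arctan2(-d[1],-d[0]))
```

```text
[[ 0.52457934 -0.03257532  0.014     ]
 [ 0.47075668  0.08690161  0.014     ]] 0.13104050810463472 mid [0.49747096 0.02760056 0.014     ] nose dir -1.1475384987781896
go [ 0.0182 -0.007   0.14  ] turn -0.013 | at [0.5113 0.0137 0.19  ] yaw 1.9806 t 13.5 F [0.2 0.1 0. ] w 0.0854
```

View pics/w13.png

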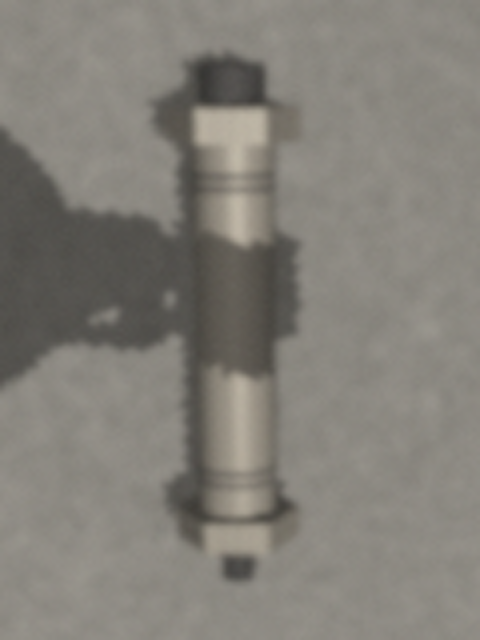

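>>> {"op": "drive_tool", "data": {
  "rows": [
    [0.018,-0.007,0.03,-0.013],
    [0.018,-0.007,0.07,-0.013],
    [0.018,-0.007,0.11,-0.013],
    [0.018,-0.007,0.135,-0.013],
    [0.018,-0.007,0.15,-0.013],
    [0.018,-0.007,0.158,-0.013],
    [0.018,-0.007,0.161,-0.013],
    [0.018,-0.007,0.161,-0.013]
  ]
}}

```text
time_s: 14.3
ee_pos: [0.4988, 0.0264, 0.03]
tcp_rot: [3.141, 0.001, 1.992]
contact_force: [0.0, 0.0, -0.1]
width: 0.0858
```

>>> {"op": "drive_tool", "data": {
  "rows": [
    [0,0,0,0],
    [0,0,0,0],
    [0,0,0,0],
    [0,0,0,0],
    [0,0,0,0],
    [0,0,0,0],
    [0,0,0,0],
    [0,0,0,0],
    [0,0,0,0],
    [0,0,0,0]
  ],
  "hand": 1,
  "grip_force": 100
}}

```text
time_s: 15.3
ee_pos: [0.4985, 0.0263, 0.0299]
tcp_rot: [3.141, 0.001, 1.992]
contact_force: [-1.8, 0.7, 7.1]
width: 0.0163
```

Run:
```python
from h import *
im=bot.read_camera("wrist"); cv2.imwrite("pics/w14.png",im)
go(.497,.0276,.15)
```

```text
go [ 0.0017 -0.0008 -0.1201] turn 0 | at [0.4985 0.0263 0.0299] yaw 1.9917 t 15.35 F [-2.2 -0.6  7.2] w 0.0164
```

View pics/w14.png

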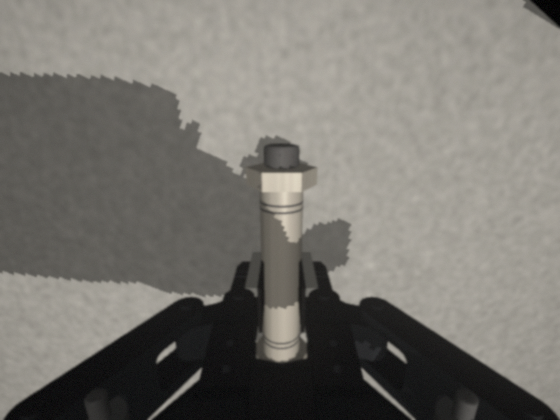

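The remover is gripped and in line with the fingers. The opening reads 16 mm for a 20 mm barrel, so I'll lift a little and check the hold.

>>> {"op": "drive_tool", "data": {
  "rows": [
    [0,0,-0.01,0],
    [0,0,-0.03,0],
    [0,0,-0.06,0],
    [0,0,-0.09,0],
    [0,0,-0.11,0],
    [0,0,-0.12,0],
    [0,0,-0.12,0]
  ]
}}

```text
time_s: 16.05
ee_pos: [0.4988, 0.0263, 0.1504]
tcp_rot: [3.14, 0.001, 1.992]
contact_force: [0.4, -0.6, -1.1]
width: 0.0166
```

Run:
```python
from h import *
im=bot.read_camera("wrist"); cv2.imwrite("pics/w15.png",im)
im=bot.read_camera("scene"); cv2.imwrite("pics/s15.png",cv2.resize(im[60:260,190:400],None,fx=3,fy=3))
go(.462,-.2375,.15)
```

```text
go [-0.226  -0.1403 -0.0014] turn 0 | at [0.4977 0.0261 0.1485] yaw 1.9917 t 16.15 F [ 1.1 -0.6 -1.4] w 0.0166
```

View pics/w15.png

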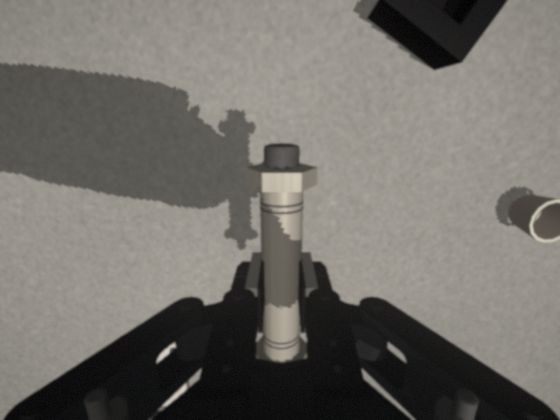

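View pics/s15.png

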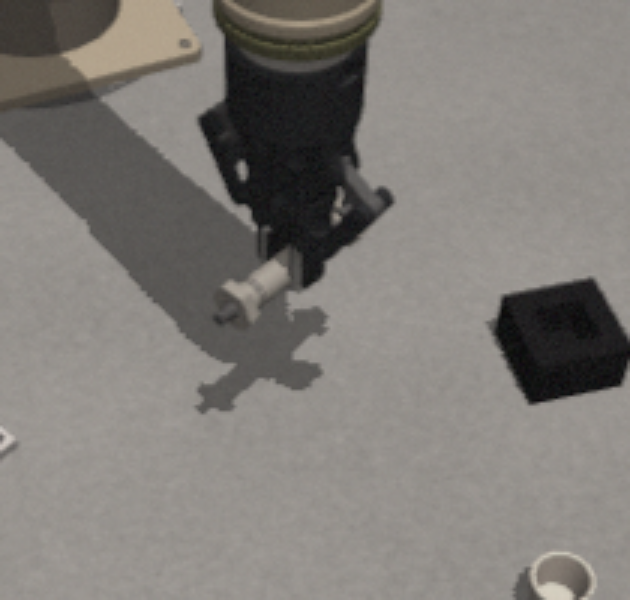

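The remover is held level and square, with the nose towards tool −x. I'll refine the holder pose from the scene view.

Run:
```python
from h import *
im=cv2.imread("pics/scene0.png")
cv2.imwrite("pics/hs.png",cv2.resize(im[175:255,102:202],None,fx=7,fy=7,interpolation=cv2.INTER_CUBIC))
C=cam("wrist");o=bot.get_obs();T=Ro.from_euler("xyz",o["tcp_rot"]).as_matrix()
for zt in [.012,.016,.02]:
  for d in [-.003,0,.003]:
    print(zt,d,proj(C,[T@np.array([x+d,0,zt+h])+o["ee_pos"] for x,h in [(.064,-.008),(.054,-.014),(.046,-.014)]]).round(1)[:,1])
```

```text
0.012 -0.003 [161.6 188.9 208. ]
0.012 0 [154.2 181.5 200.9]
0.012 0.003 [146.7 174.1 193.7]
0.016 -0.003 [160.2 186.6 205.1]
0.016 0 [153.  179.4 198.3]
0.016 0.003 [145.7 172.2 191.3]
0.02 -0.003 [158.8 184.4 202.5]
0.02 0 [151.9 177.5 195.8]
0.02 0.003 [144.8 170.4 189. ]
```

View pics/hs.png

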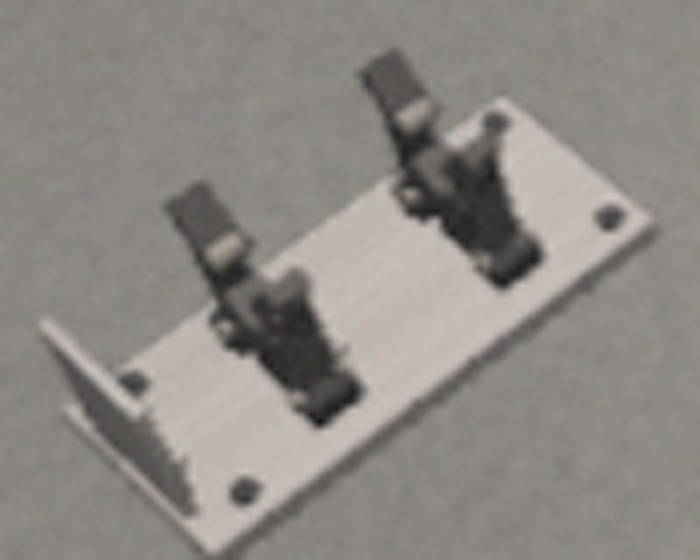

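Run:
```python
import cv2
im=cv2.imread("pics/w15.png")
cv2.imwrite("pics/w15c.png",cv2.resize(im[130:220,230:340],None,fx=6,fy=6,interpolation=cv2.INTER_CUBIC))
```

```text
(no output)
```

View pics/w15c.png

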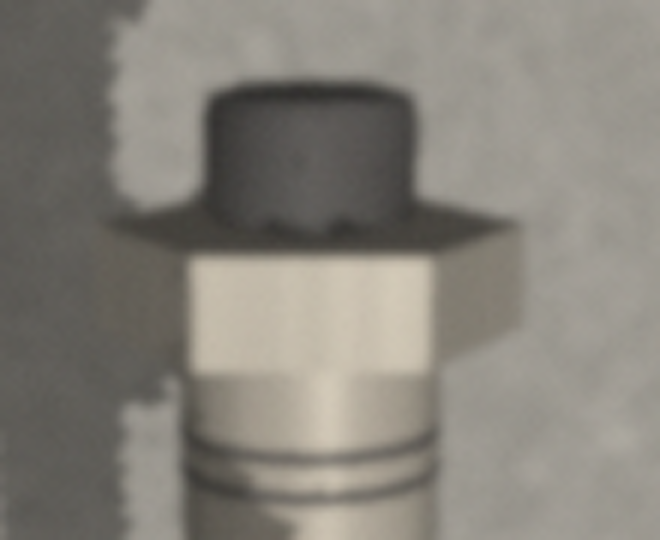

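Run:
```python
from h import *
from scipy.optimize import least_squares
np.set_printoptions(suppress=True)
C=cam("scene");Ct=cam("top")
P=(np.array([[505,97],[657,220],[65,408],[212,549]])+.5)/7-.5+[102,175]
P2=(np.array([[200,505],[562,82],[100,302],[655,290]])+.5)/7-.5+[342,232]
M2=np.array([[-.072,-.035,.01],[.084,.035,.01],[-.072,.035,.01],[.084,-.035,.01]])
M=np.array([[-.072,-.035,.01],[-.072,.035,.01],[.084,-.035,.01],[.084,.035,.01]])
def g(p,C,M,P):
    R=Ro.from_euler("z",p[2]).as_matrix(); return (proj(C,M@R.T+[p[0],p[1],0])-P).ravel()
f=lambda p:g(p,C,M,P)
s=least_squares(f,[.4645,-.239,-1.15]);print(s.x,f(s.x).round(2))
f=lambda p:np.r_[g(p,C,M,P),g(p,Ct,M2,P2)]
s=least_squares(f,[.4645,-.239,-1.15]);print(s.x,f(s.x).round(2))
# target TCP: mid = tcp + .003*toolx
y=s.x[2]+np.pi; t=s.x[:2]-.003*np.array([np.cos(y),np.sin(y)])
print(t); go(t[0],t[1],.15,y)
```

```text
[ 0.46396675 -0.23822336 -1.15692682] [ 0.31 -0.91  0.46 -0.29 -0.6  -0.15 -0.12  1.03]
[ 0.46219498 -0.2377368  -1.15540771] [ 0.27 -1.59  0.42 -1.05 -0.5  -0.88  0.01  0.21 -0.2   0.14  0.24 -0.89
 -0.04 -1.02  1.15 -0.64]
[ 0.46340561 -0.24048168]
go [-0.2293 -0.1403 -0.0014] turn 0.006 | at [0.4977 0.0261 0.1485] yaw 1.9917 t 16.15 F [ 1.1 -0.6 -1.4] w 0.0166
```

>>> {"op": "drive_tool", "data": {
  "rows": [
    [-0.015,-0.009,0,0.006],
    [-0.045,-0.028,0,0.006],
    [-0.08,-0.049,0,0.006],
    [-0.115,-0.07,0,0.006],
    [-0.15,-0.092,0,0.006],
    [-0.185,-0.113,0,0.006],
    [-0.212,-0.13,0,0.006],
    [-0.227,-0.139,0,0.006],
    [-0.229,-0.14,0,0.006],
    [-0.229,-0.14,0,0.006]
  ]
}}

```text
time_s: 17.15
ee_pos: [0.464, -0.2388, 0.1486]
tcp_rot: [-3.141, -0.002, 1.986]
contact_force: [-0.3, 0.8, -1.6]
width: 0.0167
```

>>> {"op": "drive_tool", "data": {
  "rows": [
    [0,0,0.01,0],
    [0,0,0.025,0],
    [0,0,0.035,0],
    [0,0,0.035,0]
  ]
}}

```text
time_s: 17.55
ee_pos: [0.4629, -0.2388, 0.1121]
tcp_rot: [-3.14, -0.003, 1.987]
contact_force: [0.3, 0.7, -1.0]
width: 0.0161
```

Run:
```python
from h import *
y=1.986
go(.4634,-.2405,.11,y)
for c in ["wrist","top","scene"]:
    im=bot.read_camera(c)
    if c=="top": im=cv2.resize(im[220:330,330:470],None,fx=5,fy=5,interpolation=cv2.INTER_CUBIC)
    if c=="scene": im=cv2.resize(im[120:270,80:240],None,fx=4,fy=4,interpolation=cv2.INTER_CUBIC)
    cv2.imwrite(f"pics/{c}16.png",im)
```

```text
go [-0.0017 -0.0003  0.0021] turn 0.001 | at [ 0.4629 -0.2388  0.1121] yaw 1.9868 t 17.55 F [ 0.3  0.7 -1. ] w 0.0161
```

View pics/wrist16.png

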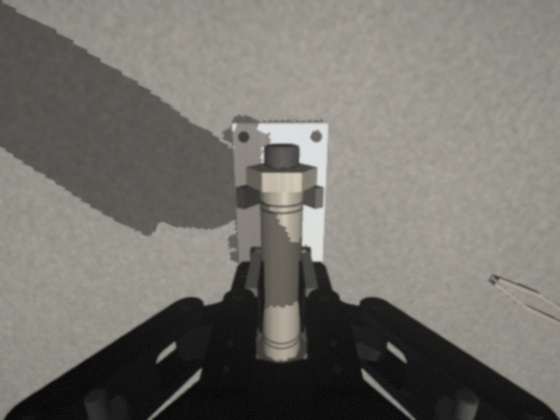

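View pics/scene16.png

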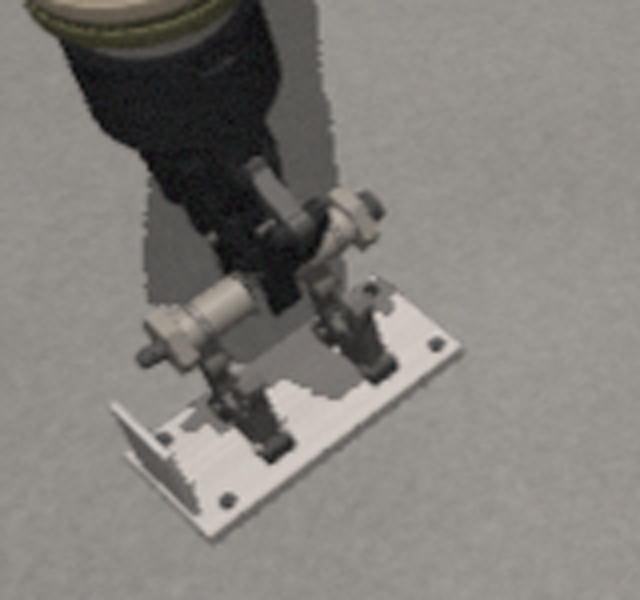

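The remover (column 281) is centred over the base, whose edges are at columns 234 and 328, and the nose is at the guard end. I'll check x from the base's end edge at row 122–123 and the clip wing tips at (245,196) and (317,196).

Run:
```python
from h import *
C=cam("wrist");o=bot.get_obs();T=Ro.from_euler("xyz",o["tcp_rot"]).as_matrix()
for px,z in [([234,123],.01),([328,123],.01),([317,187],.069),([317,206],.069),([245,187],.069),([245,206],.069)]:
    w=onz(C,px,z)[0]; print(px,(T.T@(w-o["ee_pos"])).round(4))
print(o["ee_pos"])
```

```text
[234, 123] [ 0.0736 -0.0334  0.1044]
[328, 123] [0.0736 0.0341 0.1044]
[317, 187] [0.0405 0.0206 0.0454]
[317, 206] [0.0293 0.021  0.0454]
[245, 187] [ 0.0405 -0.0199  0.0454]
[245, 206] [ 0.0293 -0.0203  0.0454]
[ 0.46419611 -0.23977218  0.11441812]
```

The seat is at tool x +1.6 to +2.9 mm and the remover's middle is at about +3 mm, so it is well aligned. Pressing now.

>>> {"op": "drive_tool", "data": {
  "rows": [
    [0,0,0.008,0],
    [0,0,0.016,0],
    [0,0,0.023,0],
    [0,0,0.029,0],
    [0,0,0.034,0],
    [0,0,0.038,0],
    [0,0,0.042,0],
    [0,0,0.045,0],
    [0,0,0.048,0],
    [0,0,0.048,0]
  ],
  "grip_force": 120
}}

```text
time_s: 18.7
ee_pos: [0.4629, -0.2403, 0.0654]
tcp_rot: [-3.14, -0.001, 1.985]
contact_force: [-1.9, -2.2, -8.5]
width: 0.0159
```

>>> {"op": "drive_tool", "data": {
  "rows": [
    [0,0,0.002,0],
    [0,0,0.004,0],
    [0,0,0.005,0],
    [0,0,0.006,0],
    [0,0,0.006,0]
  ]
}}

```text
time_s: 19.2
ee_pos: [0.463, -0.2402, 0.0609]
tcp_rot: [-3.139, -0.0, 1.985]
contact_force: [-12.5, 0.1, 10.2]
width: 0.0162
```

Run:
```python
from h import *
go(.4634,-.2405,.06,1.986)
for c in ["wrist","scene"]:
    im=bot.read_camera(c)
    if c=="scene": im=cv2.resize(im[120:270,80:240],None,fx=4,fy=4,interpolation=cv2.INTER_CUBIC)
    cv2.imwrite(f"pics/{c}17.png",im)
```

```text
go [-0.0004  0.0002  0.0009] turn -0.001 | at [ 0.463  -0.2402  0.0609] yaw 1.9853 t 19.2 F [-12.5   0.1  10.2] w 0.0162
```

View pics/wrist17.png

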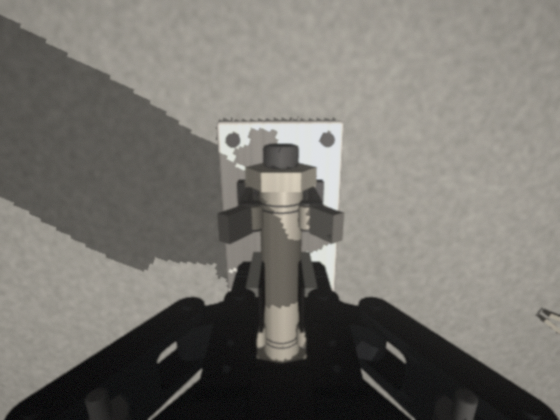

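View pics/scene17.png

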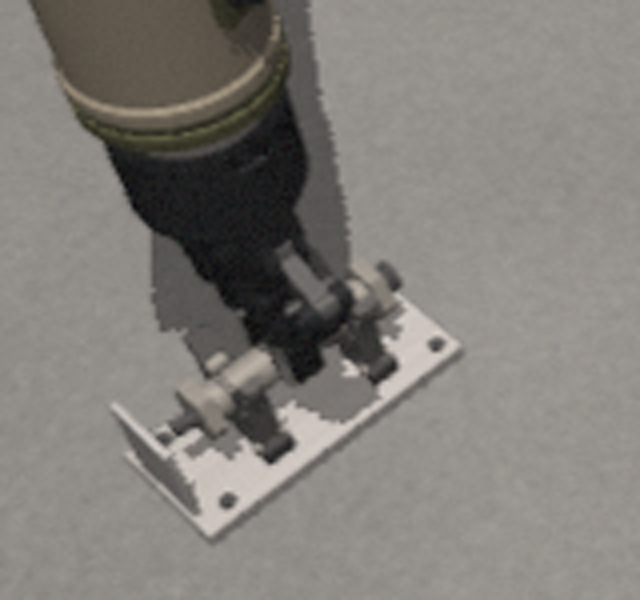

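The jaws look closed over the barrel. A little more push will confirm rigid saddle contact.

>>> {"op": "drive_tool", "data": {
  "rows": [
    [0,0,0.001,0],
    [0,0,0.002,0],
    [0,0,0.002,0]
  ]
}}

```text
time_s: 19.6
ee_pos: [0.4631, -0.2403, 0.0607]
tcp_rot: [-3.138, 0.0, 1.985]
contact_force: [-22.2, 4.1, 34.3]
width: 0.0158
```

It is rigid: 34 N for 0.2 mm of movement, so it's on the saddles. I'll relax, release and rise.

>>> {"op": "drive_tool", "data": {
  "rows": [
    [0,0,-0.002,0],
    [0,0,-0.003,0],
    [0,0,-0.003,0]
  ],
  "grip_force": 20
}}

```text
time_s: 19.9
ee_pos: [0.463, -0.2402, 0.0611]
tcp_rot: [-3.14, -0.001, 1.985]
contact_force: [-7.6, -2.8, -1.5]
width: 0.0159
```

>>> {"op": "drive_tool", "data": {
  "rows": [
    [0,0,0,0],
    [0,0,0,0],
    [0,0,0,0],
    [0,0,0,0],
    [0,0,0,0],
    [0,0,0,0]
  ],
  "hand": 0.2
}}

```text
time_s: 20.5
ee_pos: [0.4642, -0.2399, 0.0614]
tcp_rot: [3.141, 0.0, 1.986]
contact_force: [-0.7, 0.0, -0.3]
width: 0.0684
```

>>> {"op": "drive_tool", "data": {
  "rows": [
    [0,0,-0.01,0],
    [0,0,-0.03,0],
    [0,0,-0.06,0],
    [0,0,-0.1,0],
    [0,0,-0.14,0],
    [0,0,-0.16,0],
    [0,0,-0.16,0],
    [0,0,-0.16,0]
  ]
}}

```text
time_s: 21.3
ee_pos: [0.464, -0.2399, 0.2218]
tcp_rot: [3.141, 0.001, 1.986]
contact_force: [-0.2, -0.1, -0.3]
width: 0.0683
```

Run:
```python
from h import *
go(.4634,-.2405,.06,1.986)
C=cam("wrist")
for c in ["wrist","scene"]:
    im=bot.read_camera(c)
    if c=="scene": im=cv2.resize(im[120:270,80:240],None,fx=4,fy=4,interpolation=cv2.INTER_CUBIC)
    cv2.imwrite(f"pics/{c}18.png",im)
R=Ro.from_euler("z",-1.1555).as_matrix();h=np.array([.4622,-.2377,0])
for n in ["remover_mid","remover_nose"]:
    for c in ["wrist","scene"]:
        D=cam(c)
        for r in bot.spot_point(c,n)[:1]: print(c,n,round(r["p"],2),r["centre"],(R.T@(onz(D,r["centre"],.045)[0]-h)).round(4), "pred",proj(D,[R@np.array([0 if n[-1]=="d" else .066,0,.045])+h]).round(1))
```

```text
go [-1.000e-04 -8.000e-04  1.618e-01] turn -0.0 | at [ 0.464  -0.2399  0.2218] yaw 1.9858 t 21.3 F [-0.2 -0.1 -0.3] w 0.0683
wrist remover_mid 0.78 [276.4, 191.5] [-0.0027 -0.0041  0.045 ] pred [[280.5 194.1]]
scene remover_mid 0.77 [150.5, 208.7] [0.0071 0.0032 0.045 ] pred [[152.5 205.6]]
wrist remover_nose 0.6 [282.6, 252.3] [0.0648 0.0023 0.045 ] pred [[280.5 253.3]]
scene remover_nose 0.8 [122.3, 225.1] [ 0.0662 -0.0039  0.045 ] pred [[123.6 226.2]]
```

View pics/wrist18.png

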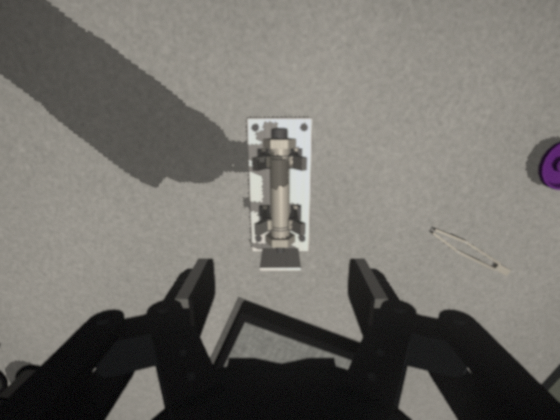

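View pics/scene18.png

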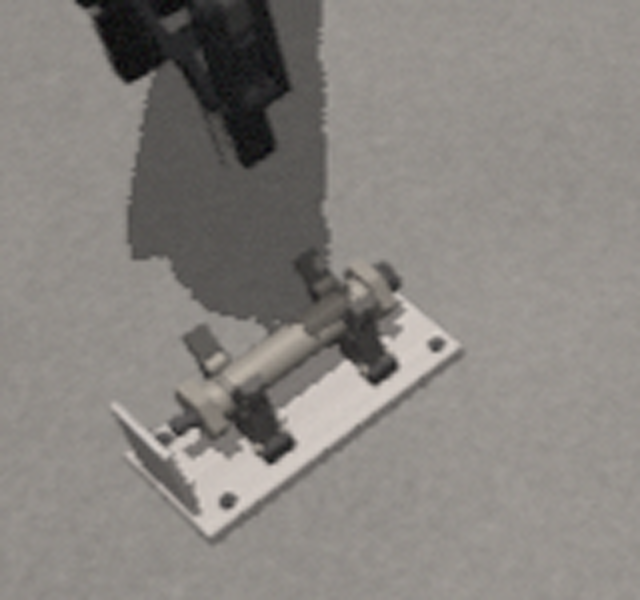

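Both clips hold the barrel, and the nose is just short of the guard. I'll do one last numeric check with the button end at about (280,128) and the wide end of the nose collar, then hand in.

Run:
```python
from h import *
C=cam("wrist");R=Ro.from_euler("z",-1.1555).as_matrix();h=np.array([.4622,-.2377,0])
im=cv2.imread("pics/wrist18.png");cv2.imwrite("pics/w18c.png",cv2.resize(im[110:280,220:340],None,fx=4.5,fy=4.5,interpolation=cv2.INTER_CUBIC)[:765])
P=[R@np.array(p)+h for p in [(-.064,0,.053),(-.054,0,.059),(-.046,0,.059),(.046,0,.059),(.054,0,.059)]]
print((proj(C,P).round(1)-[220,110])*4.5)
```

```text
[[270.45  86.85]
 [270.45 139.05]
 [270.45 178.65]
 [270.9  590.4 ]
 [270.9  622.8 ]]
```

Run:
```python
import cv2
im=cv2.imread("pics/w18c.png"); im=im[:600] ; cv2.imwrite("pics/w18d.png",im)
```

```text
(no output)
```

View pics/w18d.png

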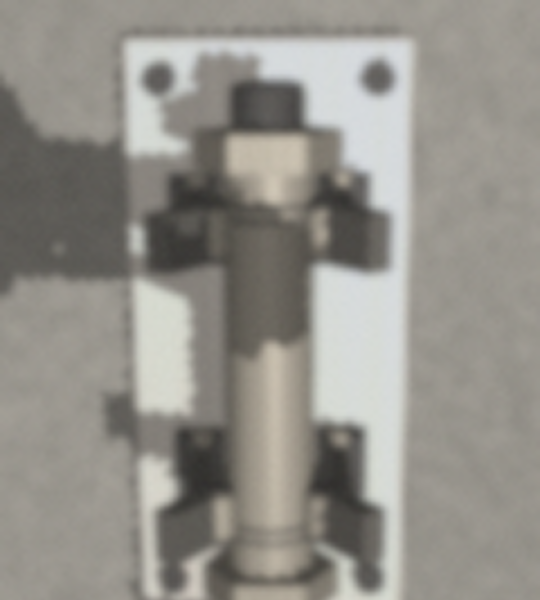

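```bash
python3 -c "
from station import bot
print(bot.get_obs()['time_s']);print(bot.close_job())"
```

```text
21.6
the job is handed in; nothing more can be done
None
```

The remover is seated in both clips of the holder with its thin nose at the guard plate. It is released, and I handed the job in at 21.6 s of the 54 s allowed.

**What I did:**
- **First grip:** it failed. The fingers jammed on the upper collar at 24 mm instead of closing on the 20 mm barrel, so I let go and gripped the collar's flats instead.
- **Laying down:** I lifted the remover out of the stand, tilted it about its nose onto the bare table and let go. The wrist picture showed it lying flat and clear of the fingers.
- **Seating:** I picked it up again at the middle of the barrel and pressed it into the clips. A final push read 34 N with only 0.2 mm of movement, so it was resting on the rigid saddles.

**Last checks:**
- **Position:** the button and collar edges were about 1–1.5 mm from where they should be along the holder. The barrel looks centred, and the jaws are closed over it at both clips.
- **Robot clear:** the fingers are about 15 cm above the holder and the contact force is about 0.
- **Network readings:** these were noisier. For the middle of the barrel, the wrist camera gave −2.7 mm along and −4.1 mm sideways, while the scene camera gave +7.1 mm and +3.2 mm. They disagree with each other, and the wrist's sideways figure is just past the 4 mm limit. I relied on the edges in the picture and the rigid contact instead.
- **Grip width:** it read 16 mm on the 20 mm barrel; the hold was firm all the same.
- **Bystanders:** I did not re-measure the other things; no move went near them.

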